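Kit the parts of one rack-and-pinion drive

ROBOT

A 6-joint arm with a two-finger parallel gripper is mounted at the origin on the work surface. World frame = base frame: x ahead of the robot, y to its left, z up, the work surface at z = 0. Lengths are in m, angles in rad, forces in N, time in s.
With the tool pointing down it reaches from about 0.275 to 0.75 m from the base axis. Payload 10.2 kg.
Tool frame: the origin (TCP) lies midway between the tips of the shut fingers; the grasp point (between the pads) lies 19 mm behind it (env.hold_point_z is the distance from the TCP to the grasp point, in m); z points along the fingers, y is the line along which they close (so a half turn about z gives the same grasp; the last joint's range is limited). The gripper opens to 85 mm and grips with 20 to 120 N. Pads are 22 mm wide; open, the fingers measure 114 mm over their backs; the gripper's body (76 mm by 85 mm) begins 54 mm behind the grasp point. The pads swing forward as they close: fully open they stand 13 mm farther back than shut.
Start: joints at [-1.376, 0.313, 1.498, -0, 1.331, -0.223], TCP at [0.213, -0.48, 0.231] pointing down, gripper open.
Joint ranges: [-2.94, 2.94], [-0.97, 2.17], [0.19, 2.56], [-1.23, 4.37], [0.02, 3.11], [-2.88, 2.88]. Speed limits (rad/s): [2.39, 2.39, 3.01, 3.14, 3.14, 3.14].

INTERFACE

Orientations are given as a unit quaternion [x, y, z, w].
In Python, from bench import env, kinematics, monitor, eyes, job gives the robot as it stands. The module is installed in compiled form; this text tells all that it offers. Calls block until the motion is done:
- env.reach(position, orientation): joint-space move of the TCP to a pose.
- env.movel(position, velocity=0.15, frame=None, guard=None): straight line of the TCP; frame=None keeps the orientation; velocity is the mean speed in m/s. With guard (N) it stops when the force on the tool has changed by that much, and returns True; else False.
- env.set_joints(angles): joint-space move.
- env.release() and env.close_gripper(effort=None): open the fingers fully, or close them until they stop; effort is the grip in N (None keeps the last).
- env.hold(seconds).
- kinematics.ik(position, orientation): joint angles nearest the present ones, or None.
- monitor.sense(): the state.
- eyes.grab_frame(name): name is "side" or "top" or "wrist"; returns a dict with "frame" (420x560x3 uint8, red, green, blue), "mtx" (3x3 intrinsics, pixels), "view" (4x4, takes a point from world to camera coordinates). Camera axes: x right, y down, z forward; pixel columns grow to the right and rows downward; lengths in m; the calibration is good to about 2 mm. The wrist camera is an equidistant fisheye: a pixel r from the principal point sees the ray r / f radians off the axis. A picture is of the moment at which its call begins. There is no depth.
A pose or a line that the arm cannot do raises env.MotionError and nothing moves.
- job.hand_in(): hands the job in; it is judged then, once.
The state is a dict: "clock": time; "joints": joint angles; "qvel": joint speeds; "joint_efforts": joint torques, N m; "position": TCP position; "ee_rot": TCP orientation; "contact_force": force on the tool from outside, world axes, zero at the start; "ft_torque": the same for the moment, N m; "finger_gap": opening from 0.0 (shut) to 1.0 (fully open); "gripper_force": force on a finger pad.
Only numpy, scipy, OpenCV 4.12 (cv2) and the standard library are available. Lean on these libraries where they do the work, as an engineer would, in place of code of your own. Each camera call takes 0.05 s, during which the arm holds its last target. There are 200 camera calls.

TASK

Make up the kit tray for one rack-and-pinion drive: lay the toothed rack flat, teeth up, in the open bin, set the toothed pinion, hub up, down over the post in its bin, and stand the two flanged bushings on their flanges in the divided bin, one in each half. Set the parts down gently, do not drop them, and leave the uncut pinion blank, the plain bar and the sleeve without a flange where they are.

Things in the scene. Friction and masses are not known exactly. Their poses are not given: they have to be found in the camera images.
- rack: toothed steel rack: bar 100 mm long (x) x 20 mm wide (y) x 22 mm high (z), with eight coarse teeth (pitch 12.5 mm, 9 mm deep) across its top face; lies flat on the bench, teeth up. Origin: centre of its underside. To be put in the kit. About 0.26 kg.
- pinion: steel spur gear with hub, standing hub up: 14 coarse teeth, 64 mm over the teeth, toothed part 16 mm high, on top of it a smooth round hub of 44 mm diameter up to 34 mm above the underside; through bore 30 mm. Origin: on its axis at the underside, z up. To be put in the kit. About 0.30 kg; easily gripped by the hub.
- bushing_a: brass bushing standing on its flange: flange 44 mm diameter x 6 mm at the bottom, above it a round body of 30 mm diameter up to 36 mm above the underside, bore 20 mm. Origin: on its axis at the underside, z up. To be put in the kit. About 0.14 kg.
- bushing_b: second flanged brass bushing, identical to bushing_a (interchangeable). Origin: on its axis at the underside, z up. To be put in the kit.
- pinion_blank: look-alike, stays: uncut pinion blank of steel, same shape and size as the pinion but its 64 mm rim is smooth, without teeth. Origin: on its axis at the underside.
- plain_bar: look-alike, stays: plain steel bar 100 (x) x 20 (y) x 22 mm (z) with a smooth top, without teeth. Origin: centre of its underside.
- plain_sleeve: look-alike, stays: plain brass sleeve, 30 mm diameter x 36 mm high, bore 20 mm, without a flange. Origin: on its axis at the underside.
- open_bin: the bin with nothing inside (inside 88 x 130 mm, 29 mm deep); the rack lies in it lengthwise along its y. Grey plastic, outside 94 (x) x 136 (y) x 32 mm high, walls and floor 3 mm. Origin: centre of its underside, z up. Fixed. The 3 bins stand 98 mm apart along x, in mixed order, in a fixed black tray (306 x 148 mm, rim 22 mm over the bench). 
- post_bin: the bin with one upright steel post in its centre: 12 mm diameter, pointed, its top 29 mm above the bin's underside (inside 88 x 130 mm); the pinion's 30 mm bore goes over the post. Grey plastic, outside 94 (x) x 136 (y) x 32 mm high, walls and floor 3 mm. Origin: centre of its underside, z up. Fixed. 
- divided_bin: the bin with one thin cross wall (3 mm, 28 mm above the bin's underside) at y = 0, parting it in two equal halves of 88 mm (x) x 63 mm (y) whose centres lie at y = +33 mm and y = -33 mm. Grey plastic, outside 94 (x) x 136 (y) x 32 mm high, walls and floor 3 mm. Origin: centre of its underside, z up. Fixed. 
Not all that is in view belongs to the job. What is shaped like the rack but yellow is not meant. Leave any green look-alike of the bushing_a alone.

How it is judged:
At the end, for the whole second after the job is handed in: Within 10 mm of its bin's underside, upright within 0.12 rad, at rest: rack in open bin, pinion in post bin (within 11.5 mm of its centre), one bushing on its flange in each half of the divided bin. Blank, plain bar and sleeve within 30 mm of their starts (x of rack in the frame of open_bin between -0.044 and 0.044 m and y of rack in the frame of open_bin between -0.065 and 0.065 m and z of rack in the frame of open_bin between -0.005 and 0.01 m and angle between each of rack, pinion's own z axis and vertical below 0.12 rad and horizontal distance between pinion and post_bin below 0.0115 m and x of pinion in the frame of post_bin between -0.044 and 0.044 m and y of pinion in the frame of post_bin between -0.065 and 0.065 m and z of pinion in the frame of post_bin between -0.005 and 0.01 m and ((x of bushing_a in the frame of divided_bin between -0.044 and 0.044 m and y of bushing_a in the frame of divided_bin between 0.005 and 0.065 m and z of bushing_a in the frame of divided_bin between -0.005 and 0.01 m and angle between each of bushing_a, bushing_b's own z axis and vertical below 0.12 rad and x of bushing_b in the frame of divided_bin between -0.044 and 0.044 m and y of bushing_b in the frame of divided_bin between -0.065 and -0.005 m and z of bushing_b in the frame of divided_bin between -0.005 and 0.01 m) or (x of bushing_b in the frame of divided_bin between -0.044 and 0.044 m and y of bushing_b in the frame of divided_bin between 0.005 and 0.065 m and z of bushing_b in the frame of divided_bin between -0.005 and 0.01 m and angle between each of bushing_b, bushing_a's own z axis and vertical below 0.12 rad and x of bushing_a in the frame of divided_bin between -0.044 and 0.044 m and y of bushing_a in the frame of divided_bin between -0.065 and -0.005 m and z of bushing_a in the frame of divided_bin between -0.005 and 0.01 m)) and linear speed of each of rack, pinion, bushing_a, bushing_b below 0.02 m/s and angular speed of each of rack, pinion, bushing_a, bushing_b below 0.3 rad/s and distance of each of pinion_blank, plain_bar, plain_sleeve from where it was at the start of the episode below 0.03 m); the robot touches nothing.
It fails at once if a look-alike (pinion blank, plain bar or plain sleeve) is moved more than 30 mm (distance of any of pinion_blank, plain_bar, plain_sleeve from where it was at the start of the episode above 0.03 m).
It fails at once if a kit part is dropped (falls free, faster than 0.8 m/s while no finger touches it, as from more than about 30 mm) ((linear speed of rack above 0.8 m/s and contact force between the fingers and rack below 0.1 N) or (linear speed of pinion above 0.8 m/s and contact force between the fingers and pinion below 0.1 N) or (linear speed of bushing_a above 0.8 m/s and contact force between the fingers and bushing_a below 0.1 N) or (linear speed of bushing_b above 0.8 m/s and contact force between the fingers and bushing_b below 0.1 N)).
It also fails if it takes over 115 s, if anything falls off the work surface, if the arm or the gripper's body presses on something with over 40 N, if the wrist force passes 120 N, or if a joint passes its speed limit or range.

## Working session

There is one attempt and no reset: what is moved stays moved. The work goes in short steps, each a Python script; the robot and the scene stay as the last script left them, time stands still between calls to the robot, and variables do not carry over. Pictures are saved under pics/ and viewed, at most 14 in all, crops included, and the job is handed in when it is done.

```bash
mkdir -p pics
python3 - <<'E'
from bench import env, kinematics, monitor, eyes, job
import cv2,numpy as np
for n in("top","side"):
    f=eyes.grab_frame(n); cv2.imwrite(f"pics/{n}0.png",cv2.resize(f["frame"][:,:,::-1],(800,600),interpolation=cv2.INTER_CUBIC))
    print(n,f["mtx"],f["view"])
s=monitor.sense();print(s)
E
```

```text
top [[424.95547471   0.         276.46196147]
 [  0.         424.95547471 208.61769794]
 [  0.           0.           1.        ]] [[ 0.00900298 -0.99976102 -0.01992122 -0.07047826]
 [-0.98892437 -0.00595035 -0.14830098  0.50229135]
 [ 0.148147    0.02103573 -0.98874161  0.8769441 ]
 [ 0.          0.          0.          1.        ]]
side [[429.17710743   0.         289.92359666]
 [  0.         429.17710743 207.16968053]
 [  0.           0.           1.        ]] [[-0.91252085 -0.40890063 -0.01029399  0.43177671]
 [-0.24013293  0.55592522 -0.79579101  0.20466384]
 [ 0.33112213 -0.72370396 -0.60548386  0.91800597]
 [ 0.          0.          0.          1.        ]]
{'clock': 0.1, 'joints': array([-1.37638092e+00,  3.13420952e-01,  1.49833779e+00,  8.09528073e-06,
        1.33102251e+00, -2.23412967e-01]), 'qvel': array([-0.00099868, -0.00016561, -0.00190416,  0.00040176, -0.00020644,
        0.00029516]), 'joint_efforts': array([ 2.53748563e-03, -4.12898076e+01, -2.60143697e+01, -1.88502140e-04,
        3.05728085e-03, -1.89400333e-05]), 'position': array([ 0.2129726 , -0.47961553,  0.23078732]), 'ee_rot': array([ 9.78256714e-01,  2.07396837e-01,  1.25471888e-05, -5.94180913e-04]), 'contact_force': array([0.3525583 , 0.09172519, 0.7612763 ]), 'ft_torque': array([ 0.01722966,  0.02507743, -0.02460494]), 'gripper_force': 0.0, 'finger_gap': 1.0024916320074977}
```

View pics/top0.png

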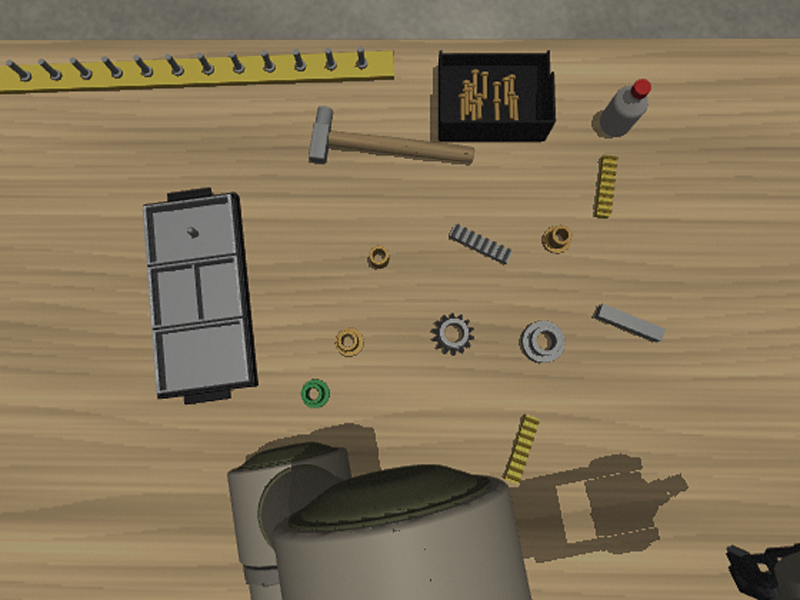

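View pics/side0.png

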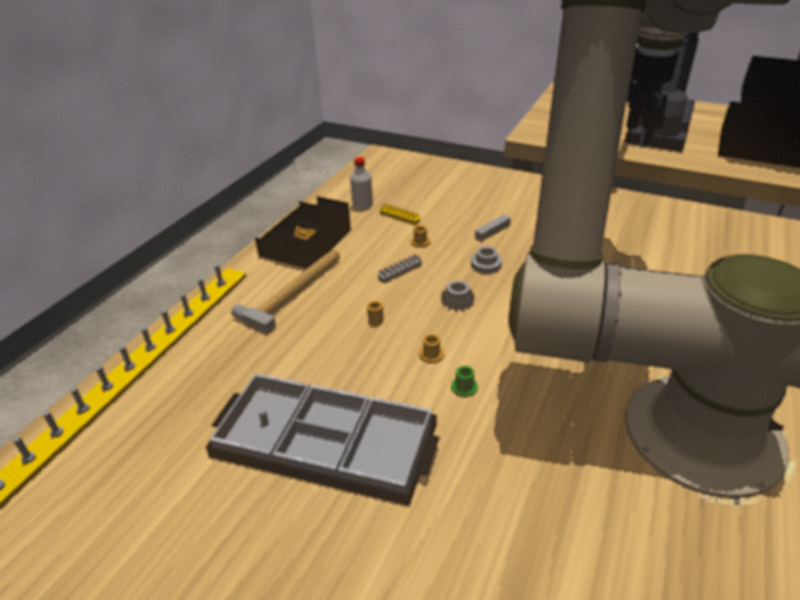

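The top view shows, at 800x600 scale:
- **Bins:** post bin around (192,230), divided bin around (198,292), open bin around (205,357).
- **Kit parts:** rack (480,244), pinion (453,333), bushings (349,341) and (557,239).
- **Look-alikes:** sleeve (378,257), blank (542,341), bar (629,322).

I'll crop in closer to get accurate pixel positions.

```bash
cat > h.py <<'E'
from bench import env, kinematics, monitor, eyes, job
import cv2,numpy as np
from scipy.spatial.transform import Rotation as R
def px2w(f,uv,z):
    K,V=f["mtx"],f["view"]; d=V[:3,:3].T@np.linalg.solve(K,[uv[0],uv[1],1]); c=-V[:3,:3].T@V[:3,3]
    return c+d*(z-c[2])/d[2]
E
python3 - <<'E'
from h import *
f=eyes.grab_frame("top"); np.savez("top.npz",**f)
im=f["frame"][:,:,::-1]
def crop(x0,y0,w,h,s,n):
    c=cv2.resize(im[y0:y0+h,x0:x0+w],None,fx=s,fy=s,interpolation=cv2.INTER_CUBIC)
    for u in range(-(-x0//10)*10,x0+w,10):
        cv2.line(c,(int((u-x0+.5)*s),0),(int((u-x0+.5)*s),5 if u%50 else 14),(0,0,255),1)
        if u%20==0: cv2.putText(c,str(u),(int((u-x0)*s)-10,25),0,.4,(0,0,255))
    for v in range(-(-y0//10)*10,y0+h,10):
        cv2.line(c,(0,int((v-y0+.5)*s)),(8,int((v-y0+.5)*s)),(0,0,255),1)
        if v%20==0: cv2.putText(c,str(v),(10,int((v-y0+.5)*s)+4),0,.4,(0,0,255))
    cv2.imwrite(n,c)
crop(225,150,185,110,4.3,"pics/parts.png"); crop(92,125,100,165,3.6,"pics/tray.png")
E
```

```text
(no output)
```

View pics/parts.png

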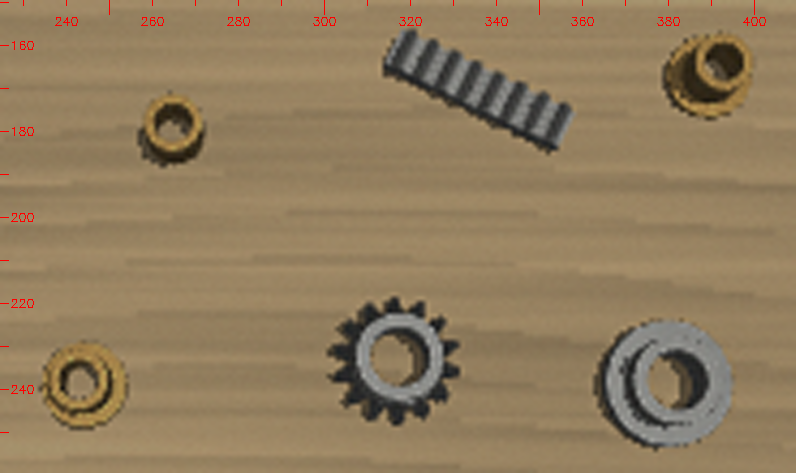

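View pics/tray.png

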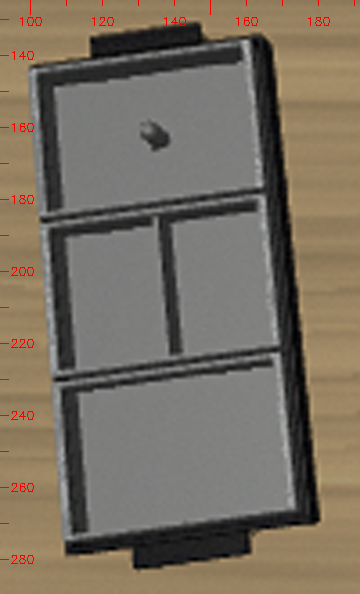

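The crops give these raw top-camera pixels:
- **Pinion hub:** (317.5,232.7)
- **Near bushing:** top (243,238)
- **Far bushing:** top (392.4,163.9)
- **Rack:** tooth tops centred at (335.8,170.1)
- **Post:** tip about (132,159.5)

The bin rim corners come from the tray crop. Next I'll compute world positions and check them against the known sizes.

Run:
```python
from h import *
f=dict(np.load("top.npz")); np.set_printoptions(precision=4,suppress=True)
A=lambda x,y:(225+x/4.3-.5,150+y/4.3-.5); B=lambda x,y:(92+x/3.6-.5,125+y/3.6-.5)
for n,p,z in [("pin",A(400,357.5),.034),("pin rim",A(393,360),.012),("bN top",A(80,381),.036),("bN fl",A(84.5,385),.006),("bF top",A(722,62),.036),("bF fl",A(707,75),.006),
 ("rackL",A(398.5,50),.022),("rackR",A(559,127),.022),("tip",B(146,126),.033),("base",B(165,140),.007),
 ("blank",A(680,382),.034),("sleeve",A(174,125),.036)]: print(n,px2w(f,p,z)[:2])
c=np.array([px2w(f,B(*p),.035)[:2] for p in [(31,68),(249,42),(299,515),(66,543)]]);print(c)
print("sides",[np.linalg.norm(c[i]-c[(i+1)%4]) for i in range(4)],"ctr",c.mean(0))
d=c[0]+c[1]-c[2]-c[3];print("yaw of bin x dir",np.arctan2(d[1],d[0])); 
l=px2w(f,A(559,127),.022)-px2w(f,A(398.5,50),.022);print("rack",np.linalg.norm(l),np.arctan2(l[1],l[0]))
e=px2w(f,B(159,215),.034)-px2w(f,B(177,355),.034);print("divider",np.linalg.norm(e),np.arctan2(e[1],e[0]),px2w(f,B(168,285),.034))
```

```text
pin [ 0.4519 -0.1548]
pin rim [ 0.4527 -0.1529]
bN top [0.4389 0.0039]
bN fl [0.4392 0.0045]
bF top [ 0.6027 -0.3179]
bF fl [ 0.6035 -0.3176]
rackL [ 0.6121 -0.1557]
rackR [ 0.5719 -0.2375]
tip [0.6113 0.2539]
base [0.6093 0.251 ]
blank [ 0.4408 -0.2927]
sleeve [ 0.5689 -0.0411]
[[0.6474 0.3269]
 [0.6644 0.1923]
 [0.3754 0.1483]
 [0.3579 0.2855]]
sides [np.float64(0.1357125858809291), np.float64(0.29231980622168113), np.float64(0.1383414089332539), np.float64(0.29248655558439385)] ctr [0.5113 0.2383]
yaw of bin x dir 0.14652352055636614
rack 0.09111708308290913 -2.0278766386502975
divider 0.08704215216694414 0.1835038054954478 [0.5123 0.2343 0.034 ]
```

Measurements agree with the given sizes: tray sides come out at 137 and 292 mm against 136 and 290, and the post lies within about 1 mm of the bin grid. Starting with the pinion.

```bash
cat >> h.py <<'E'
YAW=0.142
u=np.array([np.cos(YAW),np.sin(YAW)]); v=np.array([-u[1],u[0]])
DIV=np.array([.5113,.2377]); POST=DIV+.098*u; OPEN=DIV-.098*u
def quat(p,a):  # tool down, fingers closing along world yaw a; pick the half turn with smaller joint-6 angle
    best=None
    for k in (0,1):
        q=(R.from_euler('z',a+np.pi/2+k*np.pi)*R.from_euler('x',np.pi)).as_quat(); j=kinematics.ik(p,q)
        if j is not None and (best is None or abs(j[5])<best[0]): best=(abs(j[5]),q)
    return best[1]
def st(m): 
    s=monitor.sense(); print(m,"t",round(s["clock"],1),"tcp",s["position"].round(4),"gap",round(s["finger_gap"],3),"pad",round(s["gripper_force"],1),"F",s["contact_force"].round(1))
def pick(xy,a,z,effort=50,h=.15):
    p=np.r_[xy,h]; env.reach(p,quat(p,a)); env.movel(np.r_[xy,z+.02],.2); env.movel(np.r_[xy,z],.05)
    env.close_gripper(effort); env.hold(.2); st("gripped"); env.movel(np.r_[xy,h],.2); st("lifted")
def over(xy,a,h=.15): p=np.r_[xy,h]; env.reach(p,quat(p,a)); st("over")
def down(xy,zfast,zmin,guard=6):
    env.movel(np.r_[xy,zfast],.15); env.hold(.3); hit=env.movel(np.r_[xy,zmin],.02,guard=guard); st(f"hit {hit}"); return monitor.sense()["position"][2]
def up(xy,h=.15): env.release(); st("open"); env.movel(np.r_[xy,h],.2)
E
python3 - <<'E'
from h import *
np.set_printoptions(suppress=True)
pick(np.array([.452,-.1545]),YAW+np.pi/2,.0175)
f=eyes.grab_frame("wrist"); cv2.imwrite("pics/w1.png",f["frame"][:,:,::-1])
over(POST,YAW+np.pi/2)
f=eyes.grab_frame("side"); cv2.imwrite("pics/s1.png",cv2.resize(f["frame"][100:400,100:400,::-1],(600,600)))
E
```

```text
gripped t 3.6 tcp [ 0.4522 -0.1546  0.0181] gap 0.488 pad 49.9 F [-2.9  1.3  7.1]
lifted t 4.5 tcp [ 0.4514 -0.1541  0.1488] gap 0.49 pad 51.0 F [ 0.7  0.8 -2.7]
over t 6.5 tcp [0.6084 0.251  0.1498] gap 0.489 pad 51.0 F [-0.1  1.  -3. ]
```

View pics/w1.png

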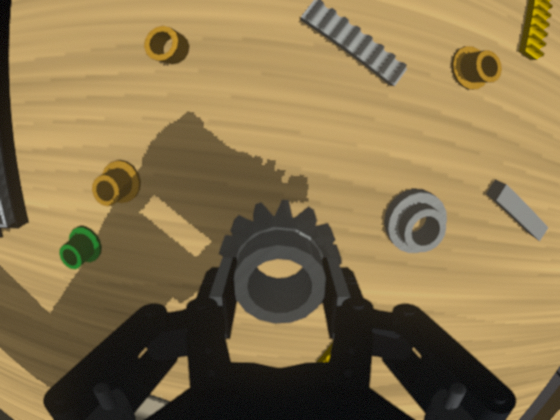

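View pics/s1.png

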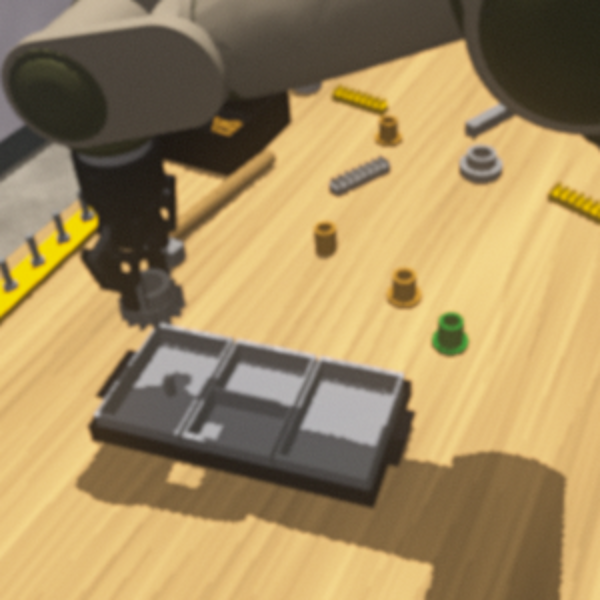

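The wrist picture shows the pinion held by its hub and level, and the side picture shows it over the post bin. Lowering it with a force guard.

Run:
```python
from h import *
z=down(POST,.06,.018); env.hold(.2); up(POST)
pick(np.array([.439,.004]),YAW,.0205)
c=DIV-.033*v; over(c,YAW)
z=down(c,.055,.02); up(c)
f=eyes.grab_frame("top"); cv2.imwrite("pics/t2.png",cv2.resize(f["frame"][120:300,80:320,::-1],None,fx=3.3,fy=3.3,interpolation=cv2.INTER_CUBIC))
```

```text
hit True t 9.2 tcp [0.6083 0.2516 0.0252] gap 0.492 pad 51.7 F [-0.5 -1.1  5.1]
open t 9.9 tcp [0.6075 0.2514 0.0238] gap 1.003 pad 0.0 F [ 0.5 -0.1  0.3]
gripped t 13.8 tcp [0.4391 0.004  0.0209] gap 0.329 pad 48.8 F [-1.9  0.2  6. ]
lifted t 14.6 tcp [0.4384 0.0041 0.149 ] gap 0.327 pad 49.4 F [-0.4 -1.  -1.4]
over t 15.5 tcp [0.5157 0.204  0.1494] gap 0.328 pad 49.4 F [-0.6 -0.3 -1. ]
hit True t 17.8 tcp [0.5159 0.205  0.0279] gap 0.329 pad 49.7 F [-1.6  0.4  5.3]
open t 18.4 tcp [0.5153 0.205  0.0272] gap 0.999 pad 0.0 F [ 0.2  0.2 -0.6]
```

View pics/t2.png

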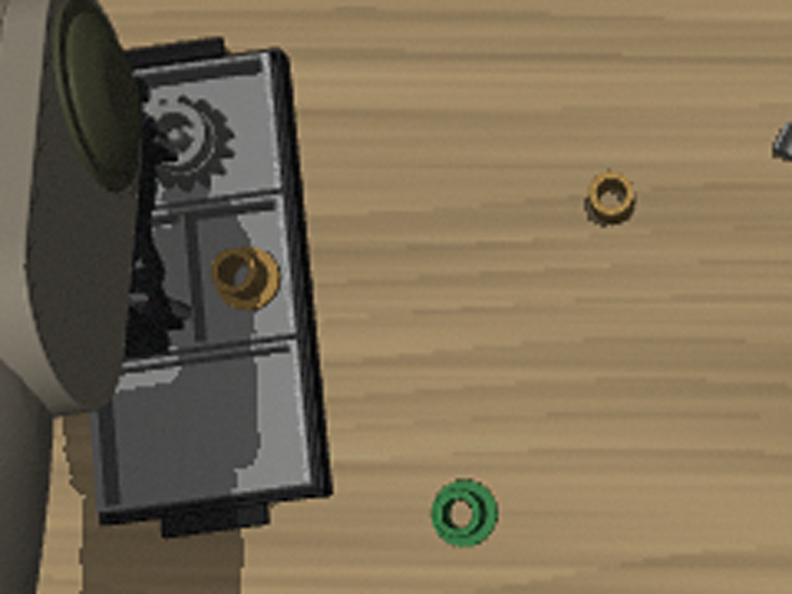

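The pinion sits over the post and the first bushing stands flat in the right half; the floor is at about z = 7 mm. Next are the second bushing and then the rack.

Run:
```python
from h import *
pick(np.array([.603,-.3178]),YAW,.0205)
c=DIV+.033*v; over(c,YAW)
z=down(c,.055,.02); up(c)
pick(np.array([.592,-.1966]),1.114+np.pi/2,.014,70)
f=eyes.grab_frame("wrist"); cv2.imwrite("pics/w3.png",f["frame"][:,:,::-1])
f=eyes.grab_frame("side"); cv2.imwrite("pics/s3.png",cv2.resize(f["frame"][100:330,150:450,::-1],None,fx=2.6,fy=2.6))
```

```text
gripped t 23.2 tcp [ 0.6033 -0.3179  0.0209] gap 0.325 pad 49.6 F [0.1 0.1 4.6]
lifted t 24.0 tcp [ 0.6024 -0.3174  0.1482] gap 0.329 pad 49.3 F [ 0.3 -0.6 -1.4]
over t 26.1 tcp [0.5072 0.2697 0.1499] gap 0.325 pad 49.3 F [ 0.3  0.2 -1.2]
hit True t 28.4 tcp [0.5066 0.2703 0.0279] gap 0.331 pad 49.9 F [-1.2  0.5  4.6]
open t 29.0 tcp [0.506  0.2702 0.0272] gap 1.002 pad 0.0 F [-0.8 -1.2  0.3]
gripped t 33.6 tcp [ 0.5924 -0.1968  0.0146] gap 0.205 pad 69.4 F [-0.5 -0.4  5.9]
lifted t 34.5 tcp [ 0.5913 -0.1963  0.1483] gap 0.205 pad 68.6 F [ 0.2 -0.2 -3.5]
```

View pics/w3.png

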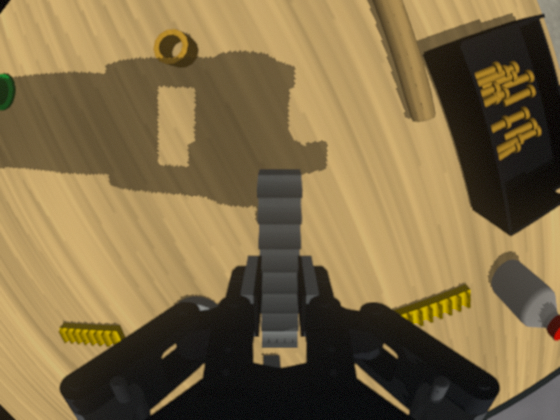

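View pics/s3.png

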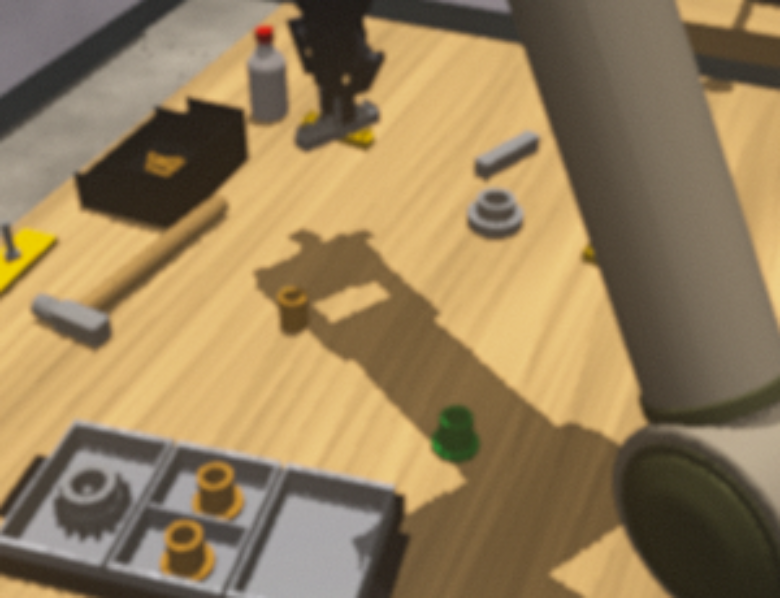

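The rack is held centred and level, and both bushings and the pinion stand properly. The opening fingers would spread wider than the bin. So I'll find the floor by touch, rise 9 mm so the fingertips clear the walls, and release there, well under the 30 mm drop limit.

Run:
```python
from h import *
over(OPEN,YAW)
z=down(OPEN,.045,.016); 
env.movel(np.r_[OPEN,z+.009],.03); env.hold(.3); st("raised"); up(OPEN,.2)
env.reach([.35,-.35,.25],quat(np.array([.35,-.35,.25]),0)); st("away")
f=eyes.grab_frame("top"); cv2.imwrite("pics/t4.png",cv2.resize(f["frame"][:,:,::-1],(800,600),interpolation=cv2.INTER_CUBIC))
f=eyes.grab_frame("side"); cv2.imwrite("pics/s4.png",cv2.resize(f["frame"][220:380,120:340,::-1],None,fx=3.5,fy=3.5))
```

```text
over t 36.2 tcp [0.415  0.2233 0.15  ] gap 0.205 pad 68.6 F [ 0.1 -0.  -1.9]
hit True t 38.5 tcp [0.4143 0.2238 0.0216] gap 0.204 pad 69.5 F [-0.8 -1.   5.5]
raised t 39.2 tcp [0.4142 0.2238 0.0305] gap 0.207 pad 68.6 F [ 0.8 -1.1 -2.8]
open t 39.9 tcp [0.4143 0.2238 0.0306] gap 0.997 pad 0.0 F [-0.1  0.3  0.6]
away t 43.0 tcp [ 0.3505 -0.3494  0.2499] gap 0.999 pad 0.0 F [-0.3 -0.8  0. ]
```

View pics/t4.png

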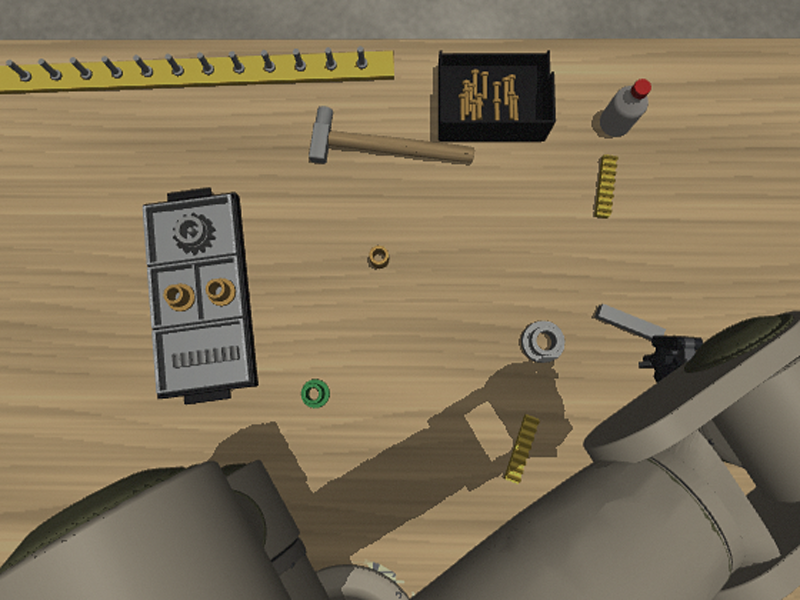

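View pics/s4.png

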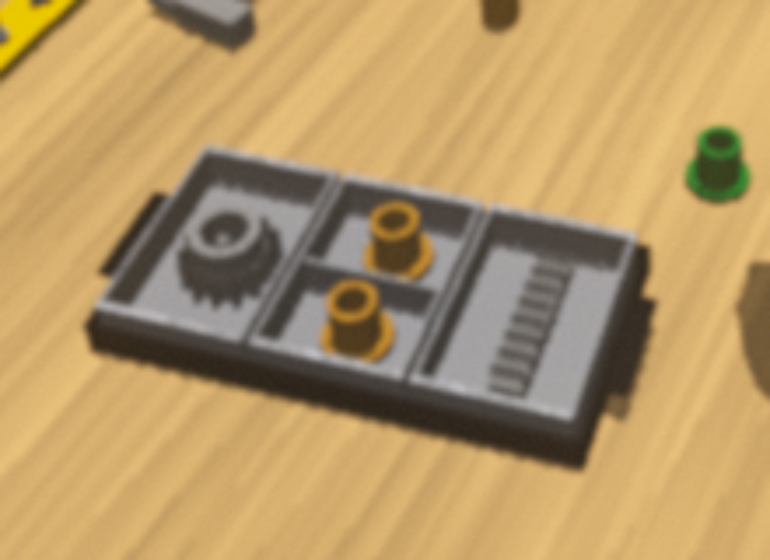

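The tray is complete: pinion over the post, one upright bushing in each half of the divided bin, and the rack flat with its teeth up. The sleeve, blank and bar are where they started.

```bash
python3 -c "
from bench import job
print(job.hand_in())"
```

```text
the job is handed in; nothing more can be done
None
```

The kit tray is made up and handed in after about 43 s of robot time; the final pictures show every part in its bin and the look-alikes where they started, though hand-in returned no verdict, and the rack was released about 9 mm above the bin floor so the opening fingers would clear the walls.

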